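Fill the carved game board

ROBOT

A 7-joint arm with a two-finger parallel gripper is mounted at the origin on the work surface. World frame = base frame: x ahead of the robot, y to its left, z up, the work surface at z = 0. Lengths are in m, angles in rad, forces in N, time in s.
With the tool pointing down it reaches from about 0.4 to 0.85 m from the base axis. Payload 10.4 kg.
Tool frame: the origin (TCP) lies midway between the tips of the shut fingers; the grasp point (between the pads) lies 19 mm behind it; y points along the fingers, x is the direction in which the jaws open and shut, and the axes are right-handed (so a half turn about y gives the same grasp; the last joint's range is limited). The gripper opens to 87 mm and grips with 3 to 60 N. Pads are 19 mm wide; open, the fingers measure 117 mm over their backs; the gripper's body (75 mm by 190 mm) begins 51 mm behind the grasp point.
Start: joints at [1.251, 0.332, -0.065, 1.46, 0.022, 1.35, -0.088], TCP at [0.183, -0.598, 0.223] pointing down, gripper open.
Joint ranges: [-2.6, 2.6], [-0.5, 2.12], [-1.47, 1.34], [0.16, 2.42], [-1.27, 4.41], [0.06, 2.06], [-2.6, 2.6]. Speed limits (rad/s): [2.22, 2.22, 2.79, 2.79, 3.14, 3.14, 3.14].

INTERFACE

Orientations are given as a unit quaternion [x, y, z, w].
In Python, from bench import * gives the robot as it stands.
- The arm moves only by the tool jog_arm, never from a script. Its argument "commands" is a list of rows, each an object with "translation": the shift along the world's x, y, z in mm, a list of three; "twist": the turn about the world's z in rad. A call has 1 to 20 rows; each row shifts and turns the commanded pose from where the row before left it; what a row does not reach is not made up. A row lasts 1/10 s, in which the tool goes at most 50 mm and 8.59 degrees, less where a joint would pass 70% of its speed; a pose out of reach is approached as far as the arm can. A call is refused whole if a number of a shift passes 50 or a number of a turn 0.15, either way. A call with a gripper value outside its range is refused whole. "grip" is the closure, from 0 (fully open) to 1 (shut), set as the call begins (left out, the last holds). The fingers move at their own pace and stop on an object; "grip_force" is the grip in N (left out, the last holds). Time passes only in rows, so rows that do not move let the fingers close. It gives the time, the measured TCP pose, the force and the opening at its end, in the units of the state.
- read_state(): the state, without advancing time (a new reading comes with each control period).
- camera(name): name is "scene" or "top" or "wrist"; returns a dict with "img" (420x560x3 uint8, red, green, blue), "fx", "fy", "cx", "cy" (pixels), "cam_to_world" (4x4, takes a point from camera to world coordinates). Camera axes: x right, y down, z forward; pixel columns grow to the right and rows downward; lengths in m; the calibration is good to about 2 mm. A picture is of the moment at which its call begins. There is no depth.
- close_job(): hands the job in, once; it reports no verdict.
The state is a dict: "time": time; "joint_positions": joint angles; "joint_vel": joint speeds; "joint_torque": joint torques, N m; "ee_pos": TCP position; "eef_rot": TCP orientation; "ft_force": force on the tool from outside, world axes, zero at the start; "torque": the same for the moment, N m; "width": finger opening in m.
Only numpy, scipy, OpenCV 4.12 (cv2) and the standard library are available. Lean on these libraries where they do the work, as an engineer would, in place of code of your own. Each camera call takes 0.05 s, during which the arm holds its last target.

TASK

The carver left the sanding stick standing in the middle pocket of the game board: pull it out and stand it in the steel cup, head down, leaving the cup upright about where it is. Drop the three turned balls off their drying rings into the board's pockets, each all the way down in the pocket of its own size, and leave the other things on the bench alone.

Things in the scene. Friction and masses are not known exactly. Their poses are not given: they have to be found in the camera images.
- board: Dark wooden game board, 84 (x) by 240 (y) by 30 mm high, screwed to the bench; three flat-bottomed round pockets of different width in a row along its y axis, 75 mm apart, each 16 mm deep (floor 14 mm above the bench). Origin: centre of its underside; z up, yaw varies
- pocket_small (a point): Centre of the mouth, level with the board's top, of the small pocket (31 mm wide, 16 mm deep), at the board's -y end
- pocket_middle (a point): Centre of the mouth, level with the board's top, of the middle pocket (39 mm wide, 16 mm deep), at the board's centre
- pocket_large (a point): Centre of the mouth, level with the board's top, of the large pocket (47 mm wide, 16 mm deep), at the board's +y end
- ball_small_center (a point): Centre of the small turned ball, pale plain wood, 28 mm in diameter, loose; at the start it rests on one of three drying rings with its centre about 18 mm above the bench; home in its own pocket the centre is 2 mm below the pocket's mouth
- ball_middle_center (a point): Centre of the middle turned ball, pale plain wood, 36 mm in diameter, loose; at the start it rests on one of three drying rings with its centre about 23 mm above the bench; home in its own pocket the centre is 2 mm above the pocket's mouth
- ball_large_center (a point): Centre of the large turned ball, pale plain wood, 44 mm in diameter, loose; at the start it rests on one of three drying rings with its centre about 28 mm above the bench; home in its own pocket the centre is 6 mm above the pocket's mouth
- ring_small: Drying ring (wood, 30 mm outside, 20 mm inside, 8 mm high, fixed to the bench) on which the small ball starts. Origin: centre of its underside
- ring_middle: Drying ring (wood, 30 mm outside, 20 mm inside, 8 mm high, fixed to the bench) on which the middle ball starts. Origin: centre of its underside
- ring_large: Drying ring (wood, 30 mm outside, 20 mm inside, 8 mm high, fixed to the bench) on which the large ball starts. Origin: centre of its underside
- stick: Sanding stick, loose, 150 mm long, standing upright on the floor of the middle pocket (within 2 mm of its centre) at the start: a grey cylindrical sanding head 34 mm wide and 32 mm high at its foot, above it a cone and then, from 48 to 145 mm above the foot, a round wooden handle 20 mm wide. Origin: centre of the foot's underside; z runs up along the stick
- cup: Empty dark steel cup, loose, 0.45 kg, 84 mm wide at the rim, tapering to 67 mm at the foot, 95 mm high, walls 4 mm, floor about 5 mm thick. Origin: centre of its underside; z up
- blank: Half-carved pale wood block, 70 x 70 mm, 86 mm high, loose bystander. Origin: its underside
- gouge: Carving tool, 210 mm long, lying flat, under 40 mm high, loose bystander. Origin: its underside
- mallet: Wooden mallet lying down, head 72 mm wide, 230 mm long in all, loose bystander. Origin: its underside
- cork_block: Cork sanding block, 65 x 110 x 35 mm, loose bystander. Origin: its underside
- oil: Amber oil bottle, 60 mm wide, 125 mm high, loose bystander. Origin: its underside
There are look-alikes about, which are no part of the job. Leave any black look-alike of the stick alone. Leave any purple look-alike of the part that bears ball_large_center alone.

How it is judged:
At the end, for the whole second after the job is handed in: Each ball rests in its own pocket, centre within 5 mm of the pocket's axis and at most 3 mm above fully home. The stick rests in the cup, foot under 30 mm above the cup's underside and within 40 mm of its axis, leaning under 0.7 rad; the cup tilts under 0.1 rad and is within 60 mm of its start (horizontal distance between ball_small_center and pocket_small below 0.005 m and z of ball_small_center in the frame of board between 0.02 and 0.031 m and linear speed of each of ball_small, ball_middle, ball_large, stick below 0.03 m/s and horizontal distance between ball_middle_center and pocket_middle below 0.005 m and z of ball_middle_center in the frame of board between 0.02 and 0.035 m and horizontal distance between ball_large_center and pocket_large below 0.005 m and z of ball_large_center in the frame of board between 0.02 and 0.039 m and horizontal distance between stick and cup below 0.04 m and z of stick in the frame of cup below 0.03 m and angle between stick's own z axis and vertical below 0.7 rad and angle between cup's own z axis and vertical below 0.1 rad and distance of cup from where it was at the start of the episode below 0.06 m); the robot touches nothing.
It fails at once if a bystander (block, gouge, mallet, cork, bottle) is pushed more than 40 mm (distance of any of blank, gouge, mallet, cork_block, oil from where it was at the start of the episode above 0.04 m).
It fails at once if the cup is tipped by more than 0.5 rad (angle between cup's own z axis and vertical above 0.5 rad).
It also fails if it takes over 72 s, if anything falls off the work surface, if the arm or the gripper's body presses on something with over 40 N, if the wrist force passes 120 N, or if a joint passes its speed limit or range.

## Working session

There is one attempt and no reset: what is moved stays moved. The work goes in short steps, Python scripts to look and compute and a tool call to move; the robot and the scene stay as the last step left them, time stands still between calls to the robot, and variables do not carry over. Pictures are saved under pics/ and viewed, and the job is handed in when it is done.

Besides the shell and the picture viewer there is one more tool, called after "Call:" by a JSON object that holds its "api" and its "payload", one argument or row to a line. jog_arm: Moves the arm, as the interface text tells. Its arguments: {"type":"object","properties":{"commands":{"type":"array"},"grip":{"type":"number"},"grip_force":{"type":"number"}},"required":["commands"]}

```bash
mkdir -p pics; ls; python3 - <<'E'
from bench import *
import cv2,json
s=read_state(); print({k:(v if not hasattr(v,'tolist') else v.tolist()) for k,v in s.items()})
for n in ["scene","top","wrist"]:
    c=camera(n); cv2.imwrite(f"pics/{n}0.png",c["img"][:,:,::-1]); print(n,c["fx"],c["fy"],c["cx"],c["cy"],c["cam_to_world"])
E
```

```text
pics
{'time': 0.0, 'joint_positions': [1.251413770941535, 0.33290443741597303, -0.06472693074963254, 1.460959569998279, 0.021625348081883943, 1.349873223783967, -0.08849420366524716], 'joint_vel': [0.00013280411349735307, 1.0486746953369451e-05, 0.0006665681303624041, 0.00014194828990726186, -0.0011651106092123444, -0.0001116045583986979, 0.0002175835534557582], 'joint_torque': [-5.803605745313689e-05, -62.32382297515869, 0.025074154254980385, -38.990803956985474, -0.06122867809608579, 0.03951063263230026, 0.0001183952008432243], 'ee_pos': [0.18266616919157505, -0.5973045150514579, 0.22172495593291328], 'eef_rot': [-0.5681601584721416, 0.42099291103317105, -0.4201367060476643, 0.5687215060257049], 'ft_force': [0.34531878531843724, -0.7002165086969615, -0.11111761069590421], 'torque': [0.008013735475522286, 0.046238872200297154, 0.028472309159110296], 'width': 0.08709659452985802}
scene 413.9809308744721 413.9809308744721 274.8347210099886 218.0209178626101 [[-0.41138302  0.58672268 -0.69751022  1.16978396]
 [ 0.91143193  0.25853072 -0.32008388  0.31770341]
 [-0.00747265 -0.76741016 -0.64111294  0.6146078 ]
 [ 0.          0.          0.          1.        ]]
top 502.0880046955035 502.0880046955035 281.23528065110946 210.3628637160418 [[-0.02837801 -0.98031267  0.19540155  0.26659026]
 [-0.99954655  0.02586011 -0.01542541  0.03898264]
 [ 0.01006862 -0.19575068 -0.98060201  1.39039564]
 [ 0.          0.          0.          1.        ]]
wrist 334.359561775547 334.359561775547 291.2551274341584 211.3274950877507 [[ 2.91850377e-01 -9.24621181e-01 -2.44742782e-01  2.49198533e-01]
 [-9.56463540e-01 -2.82381032e-01 -7.37458380e-02 -5.78279208e-01]
 [-9.23755370e-04  2.55610298e-01 -9.66779459e-01  3.83633322e-01]
 [ 0.00000000e+00  0.00000000e+00  0.00000000e+00  1.00000000e+00]]
```

View pics/top0.png

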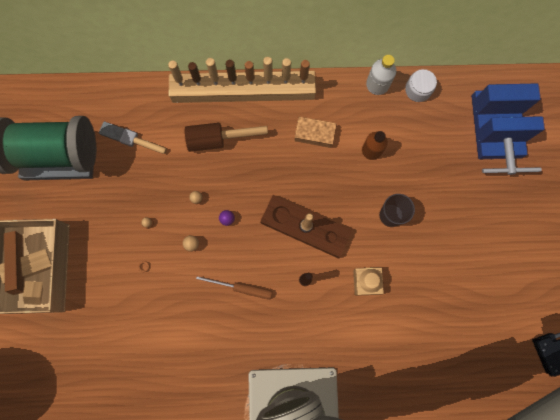

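View pics/scene0.png

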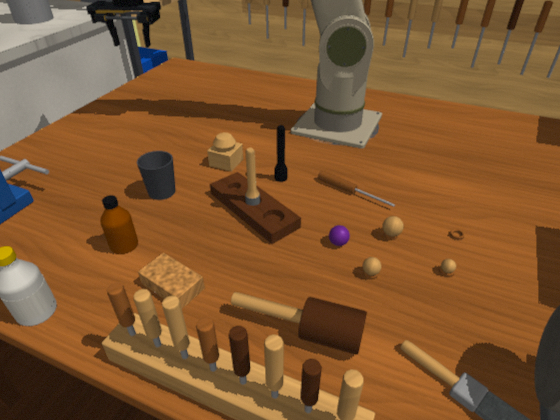

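View pics/wrist0.png

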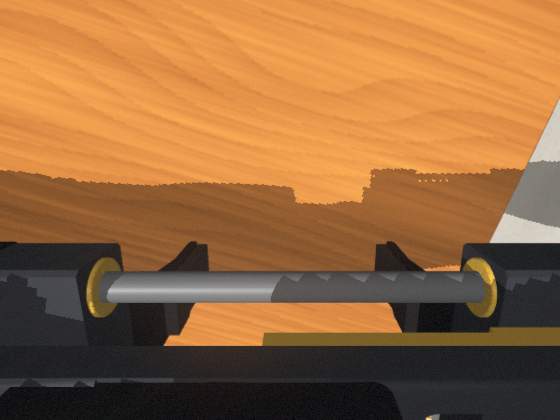

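```bash
cat > h.py <<'E'
from bench import *
import cv2,numpy as np
from scipy.spatial.transform import Rotation as R
def ray(c,u,v):
    d=np.array([(u-c["cx"])/c["fx"],(v-c["cy"])/c["fy"],1.]);T=np.array(c["cam_to_world"]);return T[:3,3],T[:3,:3]@d
def onz(c,u,v,z):
    o,d=ray(c,u,v);return o+d*(z-o[2])/d[2]
def tri(ca,pa,cb,pb):
    A=[];b=[]
    for c,p in((ca,pa),(cb,pb)):
        o,d=ray(c,*p);d=d/np.linalg.norm(d);M=np.eye(3)-np.outer(d,d);A.append(M);b.append(M@o)
    A=np.vstack(A);b=np.hstack(b);x=np.linalg.lstsq(A,b,rcond=None);return x[0],np.sqrt(x[1]).round(4)
def proj(c,p):
    q=np.linalg.inv(np.array(c["cam_to_world"]))@np.r_[p,1];return np.r_[c["fx"]*q[0]/q[2]+c["cx"],c["fy"]*q[1]/q[2]+c["cy"]]
E
python3 - <<'E'
from h import *
s=read_state();print("toolaxes",R.from_quat(s["eef_rot"]).as_matrix().round(3).tolist())
t=camera("top");im=t["img"][:,:,::-1]
a=cv2.resize(im[180:290,250:430],None,fx=4.4,fy=4.4,interpolation=cv2.INTER_CUBIC);cv2.imwrite("pics/ta.png",a)
a=cv2.resize(im[180:280,130:250],None,fx=5,fy=5,interpolation=cv2.INTER_CUBIC);cv2.imwrite("pics/tb.png",a)
s=camera("scene");im=s["img"][:,:,::-1]
a=cv2.resize(im[140:250,200:310],None,fx=5,fy=5,interpolation=cv2.INTER_CUBIC);cv2.imwrite("pics/sa.png",a)
E
```

```text
toolaxes [[0.292, -0.0, 0.956], [-0.956, 0.001, 0.292], [-0.001, -1.0, -0.0]]
```

View pics/ta.png

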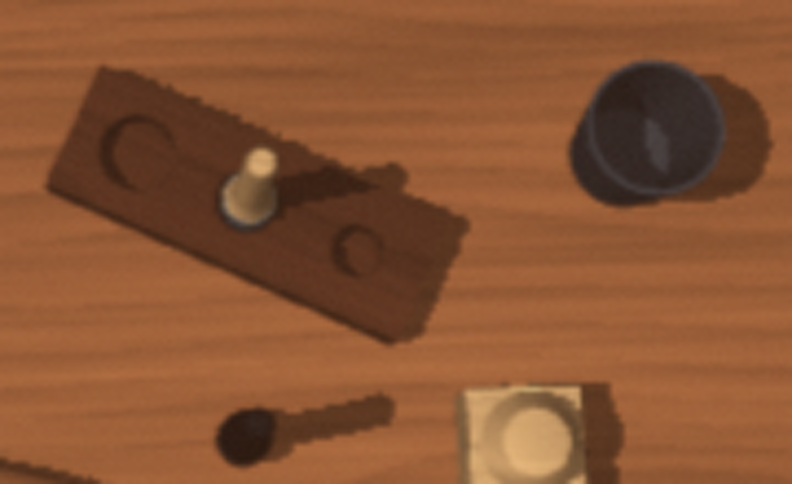

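View pics/tb.png

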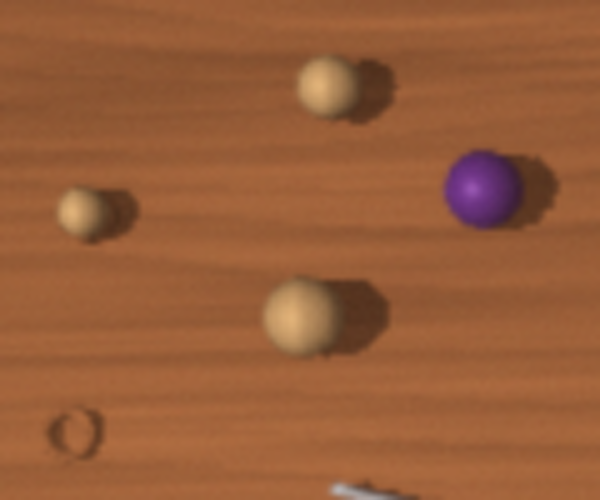

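View pics/sa.png

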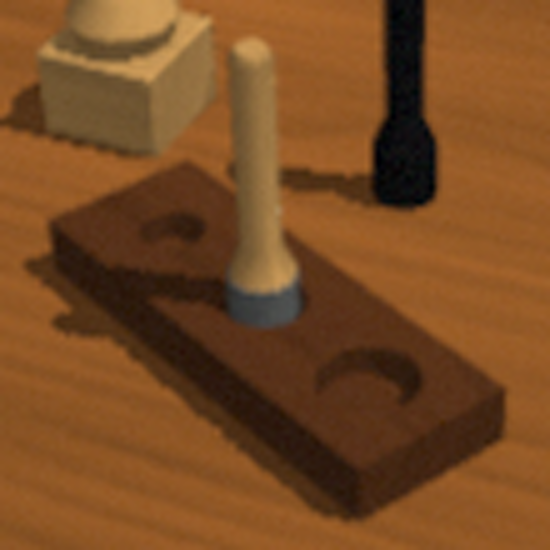

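```bash
python3 - <<'E'
from h import *
t=camera("top");s=camera("scene")
T=lambda u,v,z:onz(t,u/4.4+250-.5+.5/4.4,v/4.4+180-.5+.5/4.4,z)
S=lambda u,v,z:onz(s,u/5+200-.4,v/5+140-.4,z)
ct=[T(103,66,.03),T(48,184,.03),T(470,218,.03),T(412,330,.03)]
cs=[S(358,470,.03),S(506,392,.03),S(50,226,.03),S(188,162,.03)]
for c in (ct,cs):
    c=np.array(c)[:,:2]; print(c.round(4).tolist(),"ctr",c.mean(0).round(4),"edges",np.linalg.norm(c[0]-c[1]).round(3),np.linalg.norm(c[0]-c[2]).round(3))
    for i,j in((0,2),(1,3)): d=c[i]-c[j];print("yaw",np.arctan2(-d[0],d[1]).round(3))
# balls: masks
def blob(c,m,box):
    x0,y0,x1,y1=box;mm=np.zeros_like(m);mm[y0:y1,x0:x1]=m[y0:y1,x0:x1]
    n,l,st,ce=cv2.connectedComponentsWithStats(mm.astype(np.uint8));k=1+st[1:,4].argmax()
    cn=cv2.findContours((l==k).astype(np.uint8),0,2)[0][0];(x,y),r=cv2.minEnclosingCircle(cn);return (x,y),r,st[k,4],st[k,:4],ce[k]
def pale(c):
    h=cv2.cvtColor(c["img"],cv2.COLOR_RGB2HSV);return h
ht=pale(t);hs=pale(s)
print("hsv ball",ht[243,190],"bench",ht[243,215],"shade",ht[247,200],hs[227,392],hs[227,420])
for n,pt,ps,z in(("mid",(196,197),(372,267),.023),("small",(147,222),(448,267),.018),("large",(190,243),(393,227),.028)):
    for c,p,h,nm in((t,pt,ht,"t"),(s,ps,hs,"s")):
        hh=h.astype(int);m=(hh[...,0]>=13)&(hh[...,0]<30)&(hh[...,1]<175)&(hh[...,2]>60)
        q,r,a,b,ce=blob(c,m,(p[0]-16,p[1]-16,p[0]+16,p[1]+16));print(n,nm,np.round(q,1),round(r,1),a,b,ce.round(1),onz(c,*q,z).round(4),onz(c,*ce,z).round(4))
E
```

```text
[[0.5829, 0.0391], [0.5081, 0.0754], [0.4796, -0.1874], [0.4106, -0.1475]] ctr [ 0.4953 -0.0551] edges 0.083 0.249
yaw -0.428
yaw -0.413
[[0.5835, 0.0399], [0.5106, 0.0781], [0.4827, -0.172], [0.4059, -0.1369]] ctr [ 0.4957 -0.0477] edges 0.082 0.235
yaw -0.444
yaw -0.453
hsv ball [ 16 124 197] bench [ 11 163 147] shade [ 11 160  97] [ 17 142 165] [ 14 191 156]
mid t [195.2 197.1] 6.9 140 [189 191  14  13] [195.1 196.9] [0.5832 0.2562 0.023 ] [0.5837 0.2563 0.023 ]
mid s [371.6 266.2] 9.9 298 [362 257  20  19] [371.6 265.8] [0.5836 0.2556 0.023 ] [0.5827 0.2552 0.023 ]
small t [145.8 221.9] 5.3 90 [141 217  11  11] [145.9 221.8] [0.5173 0.3928 0.018 ] [0.5176 0.3928 0.018 ]
small s [448.4 265.5] 7.8 187 [441 258  16  16] [448.2 265.5] [0.5159 0.3923 0.018 ] [0.516  0.3921 0.018 ]
large t [190.1 243.3] 8.4 212 [182 235  17  16] [190.  242.9] [0.4531 0.2687 0.028 ] [0.4541 0.2687 0.028 ]
large s [392.3 225.8] 11.0 360 [382 216  22  21] [392.7 225.8] [0.4532 0.2673 0.028 ] [0.453  0.2679 0.028 ]
```

```bash
python3 - <<'E'
from h import *
t=camera("top");s=camera("scene")
tp=lambda u,v:(u/4.4+250-.39,v/4.4+180-.39)
sp=lambda u,v:(u/5+200-.4,v/5+140-.4)
print("tip",tri(t,tp(262,160),s,sp(251,46)), onz(t,*tp(262,160),.164))
print("mouth of head z=.046 edge", onz(t,*tp(247,200),.046), onz(s,*sp(264,293),.046))
print("large",onz(t,*tp(143,153),.03),onz(s,*sp(368,375),.03))
print("small",onz(t,*tp(358,250),.03),onz(s,*sp(174,229),.03))
# cup rim circle
print("cup rim",onz(t,*tp(656,128),.095))
im=s["img"][130:220,120:200,::-1];cv2.imwrite("pics/cups.png",cv2.resize(im,None,fx=6,fy=6,interpolation=2))
for n,p,z in(("black",(306,279),.1),("oil",(375,145),.06),("purple",(227,217),.022),("blank",(370,281),.08),("gougetip",(198,278),.01)):print(n,onz(t,*p,z).round(3))
E
```

```text
tip (array([ 0.49453318, -0.0490552 ,  0.16571923]), array([0.0002])) [ 0.494917   -0.04931635  0.164     ]
mouth of head z=.046 edge [ 0.49202606 -0.04756386  0.046     ] [ 0.5076493  -0.04179689  0.046     ]
large [0.52630458 0.01549142 0.03      ] [0.52439629 0.01761847 0.03      ]
small [ 0.46134935 -0.11647027  0.03      ] [ 0.46052573 -0.11525165  0.03      ]
cup rim [ 0.5210152  -0.29143809  0.095     ]
black [ 0.343 -0.039  0.1  ]
oil [ 0.71  -0.248  0.06 ]
purple [0.524 0.168 0.022]
blank [ 0.335 -0.206  0.08 ]
gougetip [0.36  0.249 0.01 ]
```

View pics/cups.png

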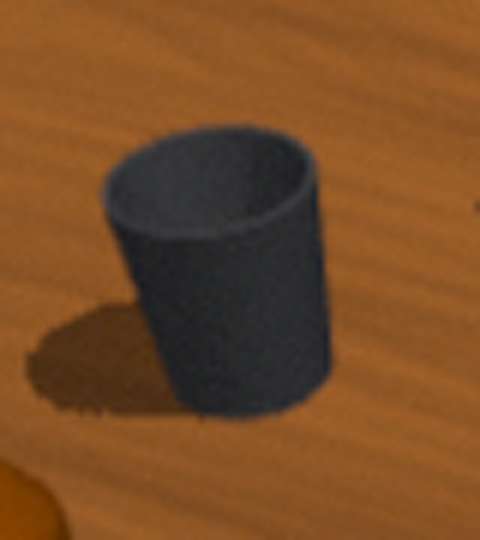

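Call:
{"api": "jog_arm", "payload": {
  "commands": [
    {"translation":[15.6,27.4,0],"twist":0.041},
    {"translation":[15.6,27.4,0],"twist":0.041},
    {"translation":[15.6,27.4,0],"twist":0.041},
    {"translation":[15.6,27.4,0],"twist":0.041},
    {"translation":[15.6,27.4,0],"twist":0.041},
    {"translation":[15.6,27.4,0],"twist":0.041},
    {"translation":[15.6,27.4,0],"twist":0.041},
    {"translation":[15.6,27.4,0],"twist":0.041},
    {"translation":[15.6,27.4,0],"twist":0.041},
    {"translation":[15.6,27.4,0],"twist":0.041},
    {"translation":[15.6,27.4,0],"twist":0.041},
    {"translation":[15.6,27.4,0],"twist":0.041},
    {"translation":[15.6,27.4,0],"twist":0.041},
    {"translation":[15.6,27.4,0],"twist":0.041},
    {"translation":[15.6,27.4,0],"twist":0.041},
    {"translation":[15.6,27.4,0],"twist":0.041},
    {"translation":[15.6,27.4,0],"twist":0.041},
    {"translation":[15.6,27.4,0],"twist":0.041},
    {"translation":[15.6,27.4,0],"twist":0.041},
    {"translation":[15.6,27.4,0],"twist":0.041}
  ],
  "grip": 0
}}

```text
time: 2.45
ee_pos: [0.4953, -0.048, 0.2227]
eef_rot: [0.689, -0.158, 0.159, -0.689]
ft_force: [0.1, 0.2, 0.2]
width: 0.087
```

```bash
python3 - <<'E'
from h import *
s=read_state();print(s["time"],np.round(s["ee_pos"],4),np.round(s["joint_positions"],2))
c=camera("wrist");cv2.imwrite("pics/w1.png",c["img"][:,:,::-1])
s=read_state();print(s["time"],np.round(s["ee_pos"],4),R.from_quat(s["eef_rot"]).as_matrix()[:,0].round(3))
for p in([.4945,-.049,.164],[.5273,.0184,.03],[.4617,-.1164,.03]):print(proj(c,p).round())
E
```

```text
2.45 [ 0.4953 -0.048   0.2227] [ 0.64  0.1  -0.67  1.76  0.06  1.3  -0.49]
2.5 [ 0.497  -0.0427  0.2229] [ 0.903 -0.429  0.001]
[290. 227.]
[291. 118.]
[291. 255.]
```

View pics/w1.png

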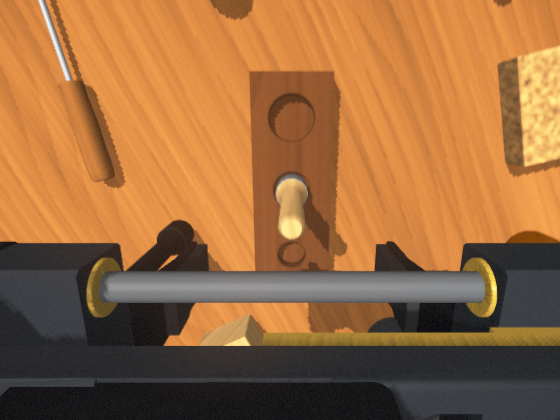

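Call:
{"api": "jog_arm", "payload": {
  "commands": [
    {"translation":[0,0,-10]},
    {"translation":[0,0,-20]},
    {"translation":[0,0,-20]},
    {"translation":[0,0,-20]},
    {"translation":[0,0,-20]},
    {"translation":[0,0,-10]},
    {"translation":[0,0,-7]},
    {"translation":[0,0,0]},
    {"translation":[0,0,0]},
    {"translation":[0,0,0]}
  ],
  "grip": 0
}}

```text
invalid input at $.commands[0]: expected keys translation, twist
```

Call:
{"api": "jog_arm", "payload": {
  "commands": [
    {"translation":[0,0,0]},
    {"translation":[0,0,0]},
    {"translation":[0,0,0]},
    {"translation":[0,0,0]},
    {"translation":[0,0,0]},
    {"translation":[0,0,0]},
    {"translation":[0,0,0]},
    {"translation":[0,0,0]}
  ],
  "grip": 1,
  "grip_force": 20
}}

```text
invalid input at $.commands[0]: expected keys translation, twist
```

Call:
{"api": "jog_arm", "payload": {
  "commands": [
    {"translation":[0,0,-10],"twist":0},
    {"translation":[0,0,-20],"twist":0},
    {"translation":[0,0,-20],"twist":0},
    {"translation":[0,0,-20],"twist":0},
    {"translation":[0,0,-20],"twist":0},
    {"translation":[0,0,-10],"twist":0},
    {"translation":[0,0,-7],"twist":0},
    {"translation":[0,0,0],"twist":0},
    {"translation":[0,0,0],"twist":0},
    {"translation":[0,0,0],"twist":0}
  ],
  "grip": 0
}}

```text
time: 3.5
ee_pos: [0.4953, -0.0498, 0.1164]
eef_rot: [0.689, -0.159, 0.16, -0.689]
ft_force: [-0.6, -0.2, 1.1]
width: 0.0875
```

Call:
{"api": "jog_arm", "payload": {
  "commands": [
    {"translation":[0,0,0],"twist":0},
    {"translation":[0,0,0],"twist":0},
    {"translation":[0,0,0],"twist":0},
    {"translation":[0,0,0],"twist":0},
    {"translation":[0,0,0],"twist":0},
    {"translation":[0,0,0],"twist":0},
    {"translation":[0,0,0],"twist":0},
    {"translation":[0,0,0],"twist":0}
  ],
  "grip": 1,
  "grip_force": 20
}}

```text
time: 4.3
ee_pos: [0.4948, -0.0497, 0.1156]
eef_rot: [0.689, -0.159, 0.159, -0.689]
ft_force: [0.1, -0.2, 0.1]
width: 0.0306
```

Call:
{"api": "jog_arm", "payload": {
  "commands": [
    {"translation":[0,0,0],"twist":0},
    {"translation":[0,0,0],"twist":0},
    {"translation":[0,0,0],"twist":0},
    {"translation":[0,0,0],"twist":0},
    {"translation":[0,0,0],"twist":0}
  ]
}}

```text
time: 4.8
ee_pos: [0.4948, -0.0497, 0.1156]
eef_rot: [-0.689, 0.159, -0.159, 0.689]
ft_force: [-0.3, -0.0, -0.6]
width: 0.0196
```

Call:
{"api": "jog_arm", "payload": {
  "commands": [
    {"translation":[0,0,10],"twist":0},
    {"translation":[0,0,15],"twist":0},
    {"translation":[0,0,20],"twist":0},
    {"translation":[0,0,20],"twist":0},
    {"translation":[0,0,20],"twist":0},
    {"translation":[0,0,20],"twist":0},
    {"translation":[0,0,20],"twist":0},
    {"translation":[0,0,10],"twist":0},
    {"translation":[0,0,5],"twist":0},
    {"translation":[0,0,0],"twist":0}
  ]
}}

```text
time: 5.8
ee_pos: [0.4949, -0.0496, 0.2558]
eef_rot: [0.689, -0.159, 0.159, -0.689]
ft_force: [0.3, -0.5, -1.0]
width: 0.0194
```

```bash
python3 - <<'E'
from h import *
s=camera("scene");t=camera("top");im=s["img"][:,:,::-1];cv2.imwrite("pics/s2.png",im)
# cup from top: dark, low saturation
h=cv2.cvtColor(t["img"],cv2.COLOR_RGB2HSV);print(h[211,396],h[211,405],h[225,388])
cv2.imwrite("pics/t2.png",cv2.resize(t["img"][170:260,240:430,::-1],None,fx=4,fy=4,interpolation=2))
r=read_state();print(r["time"],r["width"],np.round(r["ft_force"],2))
for p in ([.521,-.291,.095],):print(proj(s,p).round(1),proj(t,p).round(1))
E
```

```text
[ 8 43 47] [10 83 37] [10 87 44]
5.9 0.019422295983996314 [-0.7  -0.42 -0.41]
[154.9 159.2] [398.5 208.7]
```

View pics/s2.png

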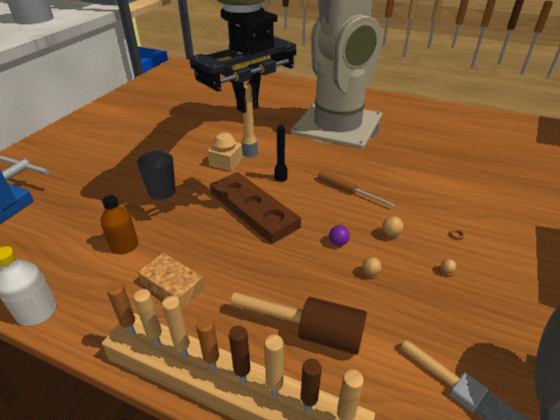

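View pics/t2.png

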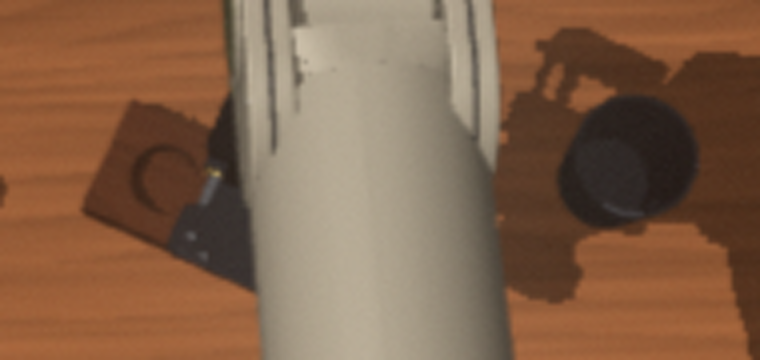

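Call:
{"api": "jog_arm", "payload": {
  "commands": [
    {"translation":[2,-10,0],"twist":0},
    {"translation":[2,-20,0],"twist":0},
    {"translation":[2,-25,0],"twist":0},
    {"translation":[3,-25,0],"twist":0},
    {"translation":[3,-25,0],"twist":0},
    {"translation":[3,-25,0],"twist":0},
    {"translation":[3,-25,0],"twist":0},
    {"translation":[2,-25,0],"twist":0},
    {"translation":[2,-25,0],"twist":0},
    {"translation":[2,-20,0],"twist":0},
    {"translation":[1,-12,0],"twist":0},
    {"translation":[1,-4.5,0],"twist":0},
    {"translation":[0,0,0],"twist":0},
    {"translation":[0,0,0],"twist":0},
    {"translation":[0,0,0],"twist":0}
  ]
}}

```text
time: 7.4
ee_pos: [0.5211, -0.2901, 0.2558]
eef_rot: [-0.689, 0.158, -0.159, 0.689]
ft_force: [0.6, 0.2, -0.0]
width: 0.019
```

```bash
python3 - <<'E'
from h import *
s=camera("scene");cv2.imwrite("pics/s3.png",cv2.resize(s["img"][40:260,60:260,::-1],None,fx=2.7,fy=2.7,interpolation=2))
w=camera("wrist");cv2.imwrite("pics/w3.png",w["img"][:,:,::-1])
r=read_state();print(r["time"],r["width"],np.round(r["ee_pos"],4));print(proj(w,[.521,-.291,.095]))
E
```

```text
7.5 0.019674584340908956 [ 0.521  -0.2904  0.2558]
[291.08059917 195.55960159]
```

View pics/s3.png

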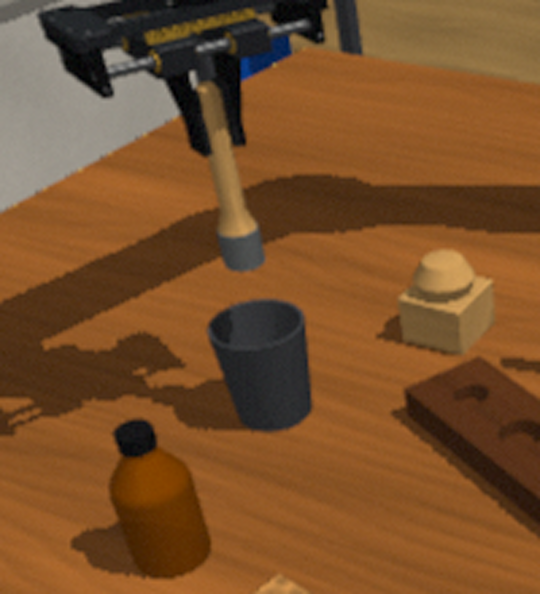

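View pics/w3.png

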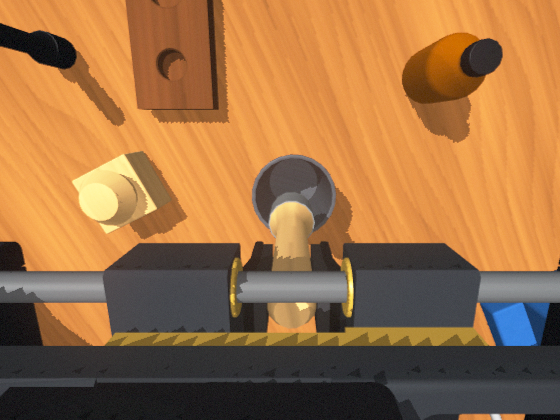

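Call:
{"api": "jog_arm", "payload": {
  "commands": [
    {"translation":[0,0,-10],"twist":0},
    {"translation":[0,0,-20],"twist":0},
    {"translation":[0,0,-20],"twist":0},
    {"translation":[0,0,-20],"twist":0},
    {"translation":[0,0,-20],"twist":0},
    {"translation":[0,0,-20],"twist":0},
    {"translation":[0,0,-15],"twist":0},
    {"translation":[0,0,-10],"twist":0},
    {"translation":[0,0,-6],"twist":0},
    {"translation":[0,0,-3],"twist":0},
    {"translation":[0,0,-2],"twist":0},
    {"translation":[0,0,-1],"twist":0},
    {"translation":[0,0,0],"twist":0},
    {"translation":[0,0,0],"twist":0}
  ]
}}

```text
time: 8.9
ee_pos: [0.521, -0.2913, 0.1089]
eef_rot: [0.689, -0.159, 0.159, -0.689]
ft_force: [0.1, -0.2, -0.6]
width: 0.0195
```

Call:
{"api": "jog_arm", "payload": {
  "commands": [
    {"translation":[0,0,0],"twist":0},
    {"translation":[0,0,0],"twist":0},
    {"translation":[0,0,0],"twist":0},
    {"translation":[0,0,0],"twist":0},
    {"translation":[0,0,0],"twist":0},
    {"translation":[0,0,0],"twist":0}
  ],
  "grip": 0.35
}}

```text
time: 9.5
ee_pos: [0.5208, -0.2912, 0.1086]
eef_rot: [-0.689, 0.159, -0.159, 0.689]
ft_force: [-0.4, -0.4, -0.4]
width: 0.0545
```

Call:
{"api": "jog_arm", "payload": {
  "commands": [
    {"translation":[0,0,10],"twist":0},
    {"translation":[0,0,20],"twist":0},
    {"translation":[0,0,25],"twist":0},
    {"translation":[0,0,25],"twist":0},
    {"translation":[0,0,20],"twist":0},
    {"translation":[0,0,10],"twist":0},
    {"translation":[0,0,0],"twist":0}
  ]
}}

```text
time: 10.2
ee_pos: [0.5215, -0.2914, 0.2203]
eef_rot: [0.689, -0.158, 0.16, -0.689]
ft_force: [0.0, 0.5, 0.1]
width: 0.0564
```

```bash
python3 - <<'E'
from h import *
s=camera("scene");cv2.imwrite("pics/s4.png",cv2.resize(s["img"][40:260,60:260,::-1],None,fx=2.7,fy=2.7,interpolation=2))
r=read_state();print(r["time"],r["width"],np.round(r["ee_pos"],4))
E
```

```text
10.25 0.05688129594072352 [ 0.5209 -0.2912  0.2188]
```

View pics/s4.png

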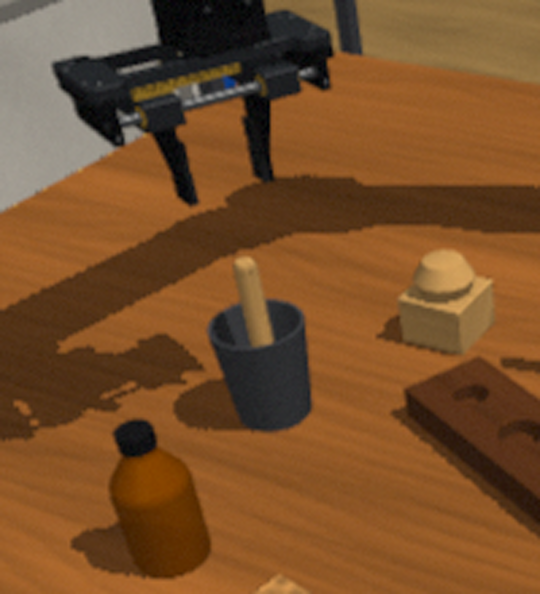

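Call:
{"api": "jog_arm", "payload": {
  "commands": [
    {"translation":[-3,15,0],"twist":0},
    {"translation":[-3,29,0],"twist":0},
    {"translation":[-3,30,0],"twist":0},
    {"translation":[-3,30,0],"twist":0},
    {"translation":[-3,30,0],"twist":0},
    {"translation":[-4,30,0],"twist":0},
    {"translation":[-4,30,0],"twist":0},
    {"translation":[-4,30,0],"twist":0},
    {"translation":[-4,30,0],"twist":0},
    {"translation":[-4,30,0],"twist":0},
    {"translation":[-4,30,0],"twist":0},
    {"translation":[-4,30,0],"twist":0},
    {"translation":[-4,30,0],"twist":0},
    {"translation":[-4,30,0],"twist":0},
    {"translation":[-4,30,0],"twist":0},
    {"translation":[-4,30,0],"twist":0},
    {"translation":[-3,30,0],"twist":0},
    {"translation":[-3,30,0],"twist":0},
    {"translation":[-2,25,0],"twist":0},
    {"translation":[-0.5,10,0],"twist":0}
  ],
  "grip": 0.2
}}

```text
time: 12.25
ee_pos: [0.451, 0.2705, 0.2176]
eef_rot: [0.689, -0.158, 0.157, -0.689]
ft_force: [-0.1, -0.2, -0.5]
width: 0.0698
```

Call:
{"api": "jog_arm", "payload": {
  "commands": [
    {"translation":[0,0,0],"twist":0},
    {"translation":[0,0,0],"twist":0},
    {"translation":[0,0,0],"twist":0}
  ]
}}

```text
time: 12.55
ee_pos: [0.4537, 0.2663, 0.2183]
eef_rot: [0.689, -0.16, 0.16, -0.688]
ft_force: [0.2, -0.5, -0.2]
width: 0.0695
```

```bash
python3 - <<'E'
from h import *
w=camera("wrist");cv2.imwrite("pics/w5.png",w["img"][:,:,::-1])
r=read_state();print(r["time"],r["width"],np.round(r["ee_pos"],4),np.round(r["joint_positions"],2))
for p in([.4535,.268,.028],[.5835,.256,.023],[.5168,.3926,.018]):print(proj(w,p).round())
E
```

```text
12.6 0.06951206965273683 [0.4537 0.2664 0.2184] [ 0.2   0.22 -0.92  1.69  0.18  1.32 -1.21]
[290. 188.]
[406. 143.]
[292.  47.]
```

View pics/w5.png

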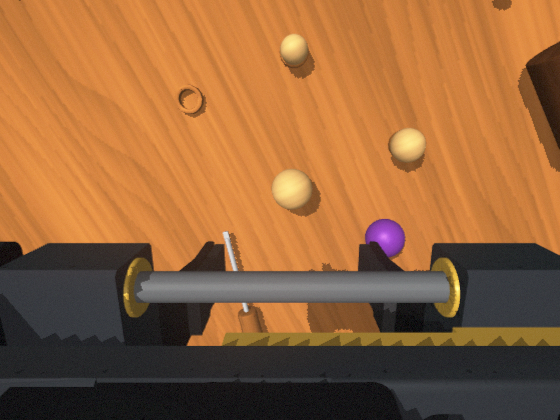

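Call:
{"api": "jog_arm", "payload": {
  "commands": [
    {"translation":[0,1,-10],"twist":0},
    {"translation":[0,0,-20],"twist":0},
    {"translation":[0,0,-25],"twist":0},
    {"translation":[0,0,-25],"twist":0},
    {"translation":[0,0,-25],"twist":0},
    {"translation":[0,0,-25],"twist":0},
    {"translation":[0,0,-20],"twist":0},
    {"translation":[0,0,-20],"twist":0},
    {"translation":[0,0,-15],"twist":0},
    {"translation":[0,0,-10],"twist":0},
    {"translation":[0,0,-5],"twist":0},
    {"translation":[0,0,0],"twist":0},
    {"translation":[0,0,0],"twist":0},
    {"translation":[0,0,0],"twist":0}
  ]
}}

```text
time: 14.0
ee_pos: [0.4538, 0.2691, 0.0193]
eef_rot: [-0.689, 0.159, -0.16, 0.689]
ft_force: [-0.0, 0.4, 0.8]
width: 0.0694
```

Call:
{"api": "jog_arm", "payload": {
  "commands": [
    {"translation":[0,0,0],"twist":0},
    {"translation":[0,0,0],"twist":0},
    {"translation":[0,0,0],"twist":0},
    {"translation":[0,0,0],"twist":0},
    {"translation":[0,0,0],"twist":0},
    {"translation":[0,0,0],"twist":0},
    {"translation":[0,0,0],"twist":0}
  ],
  "grip": 1,
  "grip_force": 10
}}

```text
time: 14.7
ee_pos: [0.4535, 0.2688, 0.0187]
eef_rot: [-0.689, 0.159, -0.159, 0.689]
ft_force: [0.4, -0.5, 1.4]
width: 0.0436
```

Call:
{"api": "jog_arm", "payload": {
  "commands": [
    {"translation":[0,0,10],"twist":0},
    {"translation":[0,0,20],"twist":0},
    {"translation":[0,0,25],"twist":0},
    {"translation":[0,0,25],"twist":0},
    {"translation":[0,0,20],"twist":0},
    {"translation":[3,-10,0],"twist":0},
    {"translation":[6,-20,0],"twist":0},
    {"translation":[8,-25,0],"twist":0},
    {"translation":[8,-25,0],"twist":0},
    {"translation":[8,-25,0],"twist":0},
    {"translation":[8,-25,0],"twist":0},
    {"translation":[8,-25,0],"twist":0},
    {"translation":[7,-25,0],"twist":0},
    {"translation":[7,-25,0],"twist":0},
    {"translation":[5,-20,0],"twist":0},
    {"translation":[4,-15,0],"twist":0},
    {"translation":[2,-10,0],"twist":0},
    {"translation":[0,-0.4,0],"twist":0},
    {"translation":[0,0,0],"twist":0},
    {"translation":[0,0,0],"twist":0}
  ]
}}

```text
time: 16.7
ee_pos: [0.5271, 0.0196, 0.1186]
eef_rot: [-0.689, 0.159, -0.159, 0.689]
ft_force: [-0.8, -0.3, -1.3]
width: 0.0435
```

```bash
python3 - <<'E'
from h import *
w=camera("wrist");cv2.imwrite("pics/w6.png",w["img"][:,:,::-1])
r=read_state();print(r["time"],r["width"],np.round(r["ee_pos"],4),np.round(r["joint_positions"],2))
for p in([.5273,.0184,.03],[.4617,-.1164,.03]):print(proj(w,p).round())
E
```

```text
16.75 0.04293749666979054 [0.5272 0.0196 0.1187] [ 0.55  0.3  -0.78  1.81  0.23  1.12 -0.75]
[292. 216.]
[292. 377.]
```

View pics/w6.png

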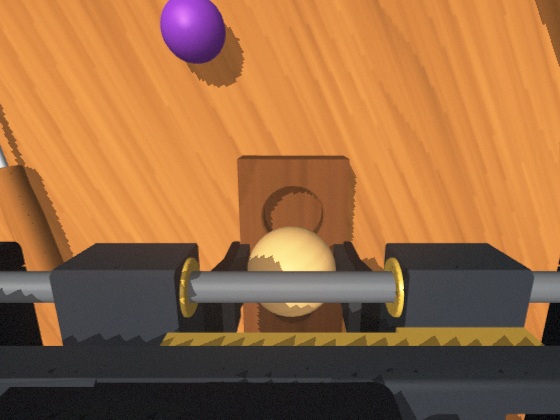

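Call:
{"api": "jog_arm", "payload": {
  "commands": [
    {"translation":[0.5,-1,-10],"twist":0},
    {"translation":[0,0,-20],"twist":0},
    {"translation":[0,0,-20],"twist":0},
    {"translation":[0,0,-15],"twist":0},
    {"translation":[0,0,-10],"twist":0},
    {"translation":[0,0,-6],"twist":0},
    {"translation":[0,0,-4],"twist":0},
    {"translation":[0,0,0],"twist":0},
    {"translation":[0,0,0],"twist":0},
    {"translation":[0,0,0],"twist":0}
  ]
}}

```text
time: 17.75
ee_pos: [0.5282, 0.0174, 0.0341]
eef_rot: [-0.689, 0.159, -0.16, 0.689]
ft_force: [-0.9, 0.1, -0.6]
width: 0.0427
```

Call:
{"api": "jog_arm", "payload": {
  "commands": [
    {"translation":[0,0,0],"twist":0},
    {"translation":[0,0,0],"twist":0},
    {"translation":[0,0,0],"twist":0},
    {"translation":[0,0,0],"twist":0},
    {"translation":[0,0,0],"twist":0}
  ],
  "grip": 0.2
}}

```text
time: 18.25
ee_pos: [0.5278, 0.0174, 0.0336]
eef_rot: [0.689, -0.159, 0.159, -0.689]
ft_force: [0.2, 0.5, 0.2]
width: 0.068
```

Call:
{"api": "jog_arm", "payload": {
  "commands": [
    {"translation":[0,0,10],"twist":0},
    {"translation":[0,0,25],"twist":0},
    {"translation":[0,0,25],"twist":0},
    {"translation":[0,0,20],"twist":0},
    {"translation":[0,0,10],"twist":0}
  ]
}}

```text
time: 18.75
ee_pos: [0.5287, 0.0176, 0.126]
eef_rot: [-0.689, 0.158, -0.16, 0.689]
ft_force: [0.3, 0.3, -0.5]
width: 0.0697
```

```bash
python3 - <<'E'
from h import *
w=camera("wrist");cv2.imwrite("pics/w7.png",w["img"][:,:,::-1])
s=camera("scene");cv2.imwrite("pics/s7.png",cv2.resize(s["img"][120:300,150:390,::-1],None,fx=3,fy=3,interpolation=2))
r=read_state();print(r["time"],r["width"],np.round(r["ee_pos"],4))
E
```

```text
18.85 0.06959660444807775 [0.5286 0.0174 0.1251]
```

View pics/s7.png

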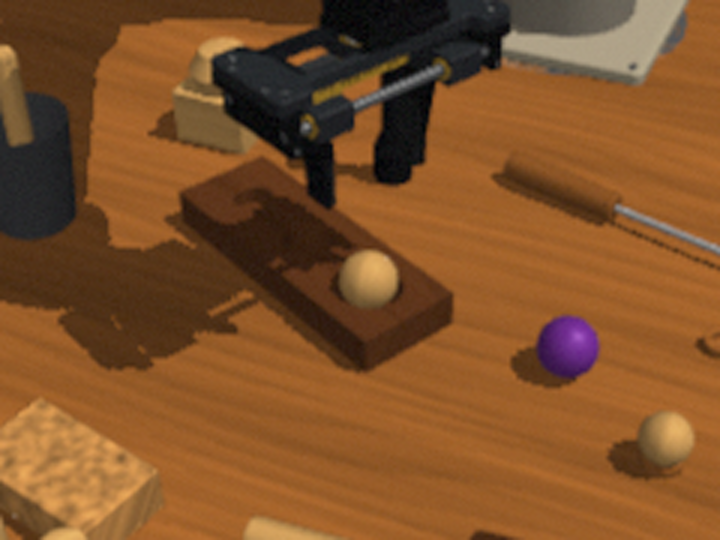

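Call:
{"api": "jog_arm", "payload": {
  "commands": [
    {"translation":[2,10,0],"twist":0},
    {"translation":[4,20,0],"twist":0},
    {"translation":[6,25,0],"twist":0},
    {"translation":[6,25,0],"twist":0},
    {"translation":[6,25,0],"twist":0},
    {"translation":[6,25,0],"twist":0},
    {"translation":[6,25,0],"twist":0},
    {"translation":[6,25,0],"twist":0},
    {"translation":[6,25,0],"twist":0},
    {"translation":[4,20,0],"twist":0},
    {"translation":[2.5,10,0],"twist":0},
    {"translation":[1,3.6,0],"twist":0},
    {"translation":[0,0,0],"twist":0},
    {"translation":[0,0,0],"twist":0},
    {"translation":[0,0,0],"twist":0}
  ],
  "grip": 0.28
}}

```text
time: 20.35
ee_pos: [0.5836, 0.2548, 0.1236]
eef_rot: [0.689, -0.159, 0.16, -0.689]
ft_force: [-0.0, -0.4, -0.7]
width: 0.0628
```

Call:
{"api": "jog_arm", "payload": {
  "commands": [
    {"translation":[0,0,-10],"twist":0},
    {"translation":[0,0,-20],"twist":0},
    {"translation":[0,0,-25],"twist":0},
    {"translation":[0,0,-20],"twist":0},
    {"translation":[0,0,-15],"twist":0},
    {"translation":[0,0,-10],"twist":0},
    {"translation":[0,0,-6],"twist":0},
    {"translation":[0,0,-4],"twist":0},
    {"translation":[0,0,0],"twist":0},
    {"translation":[0,0,0],"twist":0},
    {"translation":[0,0,0],"twist":0}
  ]
}}

```text
time: 21.45
ee_pos: [0.5837, 0.2562, 0.0143]
eef_rot: [-0.689, 0.159, -0.159, 0.689]
ft_force: [0.6, 0.8, 0.3]
width: 0.0624
```

Call:
{"api": "jog_arm", "payload": {
  "commands": [
    {"translation":[0,0,-1],"twist":0},
    {"translation":[0,0,0],"twist":0},
    {"translation":[0,0,0],"twist":0},
    {"translation":[0,0,0],"twist":0},
    {"translation":[0,0,0],"twist":0},
    {"translation":[0,0,0],"twist":0},
    {"translation":[0,0,0],"twist":0}
  ],
  "grip": 1
}}

```text
time: 22.15
ee_pos: [0.5835, 0.256, 0.0127]
eef_rot: [-0.689, 0.159, -0.159, 0.689]
ft_force: [-0.1, -1.3, 1.5]
width: 0.0355
```

```bash
python3 - <<'E'
from h import *
r=read_state();print(r["time"],r["width"],np.round(r["ee_pos"],4),np.round(r["ft_force"],2))
print((np.array([.4947,-.0489])-r["ee_pos"][:2])*1000)
E
```

```text
22.15 0.03546441864225507 [0.5835 0.256  0.0127] [-0.08 -1.3   1.53]
[ -88.80777681 -304.87633335]
```

Call:
{"api": "jog_arm", "payload": {
  "commands": [
    {"translation":[0,0,10],"twist":0},
    {"translation":[0,0,25],"twist":0},
    {"translation":[0,0,30],"twist":0},
    {"translation":[0,0,30],"twist":0},
    {"translation":[-3,-10,15],"twist":0},
    {"translation":[-6,-20,5],"twist":0},
    {"translation":[-8,-28,0],"twist":0},
    {"translation":[-8,-28,0],"twist":0},
    {"translation":[-9,-30,0],"twist":0},
    {"translation":[-9,-30,0],"twist":0},
    {"translation":[-9,-30,0],"twist":0},
    {"translation":[-9,-30,0],"twist":0},
    {"translation":[-8,-28,0],"twist":0},
    {"translation":[-8,-28,0],"twist":0},
    {"translation":[-6,-20,0],"twist":0},
    {"translation":[-4,-15,0],"twist":0},
    {"translation":[-2,-8,0],"twist":0},
    {"translation":[0,0,0],"twist":0},
    {"translation":[0,0,0],"twist":0},
    {"translation":[0,0,0],"twist":0}
  ]
}}

```text
time: 24.15
ee_pos: [0.4944, -0.0479, 0.1276]
eef_rot: [-0.689, 0.159, -0.159, 0.689]
ft_force: [0.4, -1.1, -0.9]
width: 0.0353
```

```bash
python3 - <<'E'
from h import *
w=camera("wrist");cv2.imwrite("pics/w8.png",w["img"][:,:,::-1])
r=read_state();print(r["time"],r["width"],np.round(r["ee_pos"],4),np.round(r["joint_positions"],2))
for p in([.5273,.0184,.036],[.4947,-.0489,.03]):print(proj(w,p).round())
E
```

```text
24.2 0.035024685064959864 [ 0.4945 -0.048   0.1276] [ 0.71  0.21 -0.77  1.88  0.16  1.12 -0.57]
[291. 115.]
[292. 212.]
```

View pics/w8.png

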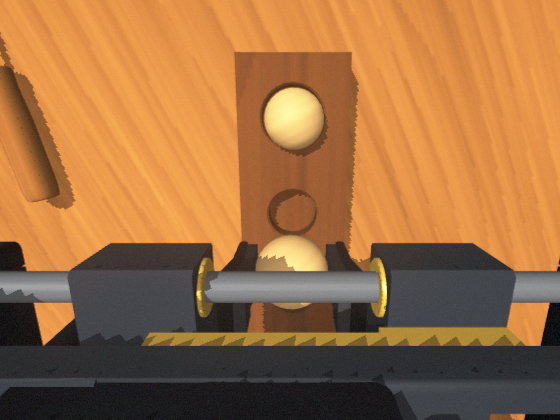

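Call:
{"api": "jog_arm", "payload": {
  "commands": [
    {"translation":[0.5,-0.5,-10],"twist":0},
    {"translation":[0,0,-20],"twist":0},
    {"translation":[0,0,-25],"twist":0},
    {"translation":[0,0,-15],"twist":0},
    {"translation":[0,0,-12],"twist":0},
    {"translation":[0,0,-8],"twist":0},
    {"translation":[0,0,-4],"twist":0},
    {"translation":[0,0,0],"twist":0},
    {"translation":[0,0,0],"twist":0},
    {"translation":[0,0,0],"twist":0}
  ]
}}

```text
time: 25.2
ee_pos: [0.4953, -0.0496, 0.0342]
eef_rot: [0.689, -0.159, 0.16, -0.689]
ft_force: [0.2, 0.7, 0.3]
width: 0.0347
```

Call:
{"api": "jog_arm", "payload": {
  "commands": [
    {"translation":[0,0,0],"twist":0},
    {"translation":[0,0,0],"twist":0},
    {"translation":[0,0,0],"twist":0},
    {"translation":[0,0,0],"twist":0},
    {"translation":[0,0,0],"twist":0}
  ],
  "grip": 0.35
}}

```text
time: 25.7
ee_pos: [0.4948, -0.0495, 0.0336]
eef_rot: [0.689, -0.159, 0.159, -0.689]
ft_force: [0.0, -0.1, -0.3]
width: 0.0554
```

Call:
{"api": "jog_arm", "payload": {
  "commands": [
    {"translation":[0,0,10],"twist":0},
    {"translation":[0,0,25],"twist":0},
    {"translation":[0,0,25],"twist":0},
    {"translation":[0,0,20],"twist":0},
    {"translation":[0,0,10],"twist":0}
  ]
}}

```text
time: 26.2
ee_pos: [0.4957, -0.0494, 0.1259]
eef_rot: [0.689, -0.158, 0.16, -0.689]
ft_force: [0.6, -0.1, -0.1]
width: 0.0568
```

```bash
python3 - <<'E'
from h import *
s=camera("scene");cv2.imwrite("pics/s9.png",cv2.resize(s["img"][120:300,150:390,::-1],None,fx=3,fy=3,interpolation=2))
r=read_state();print(r["time"],r["width"],np.round(r["ee_pos"],4))
print((np.array([.5168,.3926])-r["ee_pos"][:2])*1000)
E
```

```text
26.25 0.05680234487755167 [ 0.4961 -0.0495  0.1265]
[ 20.69269367 442.06534722]
```

View pics/s9.png

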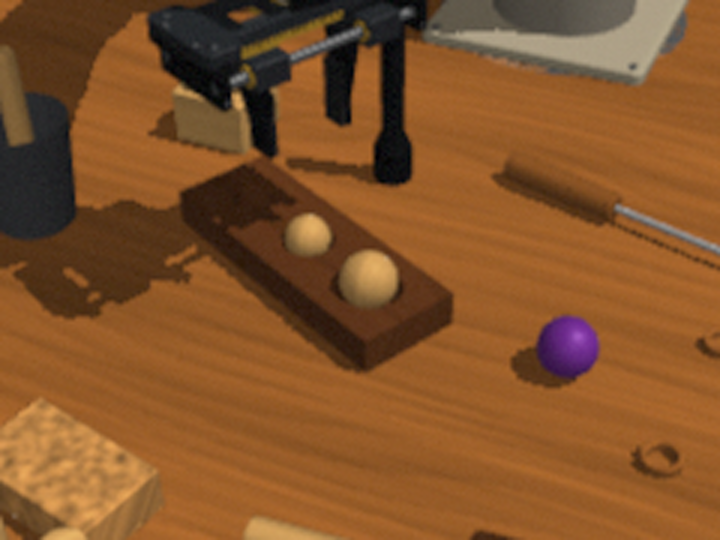

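Call:
{"api": "jog_arm", "payload": {
  "commands": [
    {"translation":[1,10,0],"twist":0},
    {"translation":[1,20,0],"twist":0},
    {"translation":[1,28,0],"twist":0},
    {"translation":[1,28,0],"twist":0},
    {"translation":[1,28,0],"twist":0},
    {"translation":[1,28,0],"twist":0},
    {"translation":[2,28,0],"twist":0},
    {"translation":[2,28,0],"twist":0},
    {"translation":[2,28,0],"twist":0},
    {"translation":[2,28,0],"twist":0},
    {"translation":[1,28,0],"twist":0},
    {"translation":[1,28,0],"twist":0},
    {"translation":[1,28,0],"twist":0},
    {"translation":[1,28,0],"twist":0},
    {"translation":[1,28,0],"twist":0},
    {"translation":[1,25,0],"twist":0},
    {"translation":[1,15,0],"twist":0},
    {"translation":[1,8,0],"twist":0},
    {"translation":[0,0,0],"twist":0},
    {"translation":[0,0,0],"twist":0}
  ]
}}

```text
time: 28.25
ee_pos: [0.5167, 0.3918, 0.1229]
eef_rot: [0.689, -0.159, 0.159, -0.689]
ft_force: [0.7, -0.5, 0.2]
width: 0.0566
```

```bash
python3 - <<'E'
from h import *
w=camera("wrist");cv2.imwrite("pics/w10.png",w["img"][:,:,::-1])
r=read_state();print(r["time"],r["width"],np.round(r["ee_pos"],4),np.round(r["joint_positions"],2))
for p in([.5168,.3926,.018],):print(proj(w,p).round())
E
```

```text
28.3 0.056725123821298906 [0.517  0.3915 0.1231] [-0.13  0.59 -0.83  1.48  0.45  1.27 -1.46]
[291. 208.]
```

View pics/w10.png

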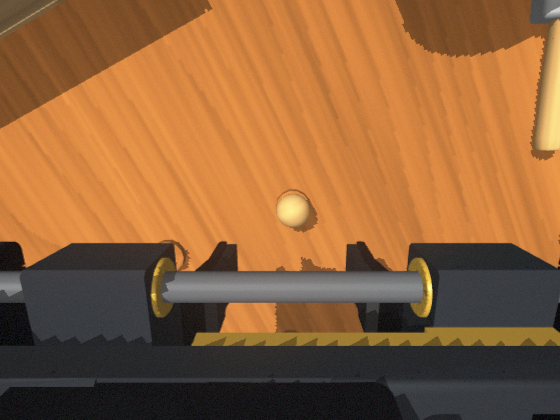

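Call:
{"api": "jog_arm", "payload": {
  "commands": [
    {"translation":[0,0.5,-10],"twist":0},
    {"translation":[0,0,-20],"twist":0},
    {"translation":[0,0,-25],"twist":0},
    {"translation":[0,0,-20],"twist":0},
    {"translation":[0,0,-15],"twist":0},
    {"translation":[0,0,-10],"twist":0},
    {"translation":[0,0,-8],"twist":0},
    {"translation":[0,0,-5],"twist":0},
    {"translation":[0,0,0],"twist":0},
    {"translation":[0,0,0],"twist":0},
    {"translation":[0,0,0],"twist":0},
    {"translation":[0,0,0],"twist":0}
  ]
}}

```text
time: 29.5
ee_pos: [0.517, 0.3932, 0.0111]
eef_rot: [-0.689, 0.159, -0.159, 0.689]
ft_force: [0.6, -0.0, -0.3]
width: 0.0569
```

Call:
{"api": "jog_arm", "payload": {
  "commands": [
    {"translation":[0,0,-0.8],"twist":0},
    {"translation":[0,0,0],"twist":0},
    {"translation":[0,0,0],"twist":0},
    {"translation":[0,0,0],"twist":0},
    {"translation":[0,0,0],"twist":0},
    {"translation":[0,0,0],"twist":0},
    {"translation":[0,0,0],"twist":0},
    {"translation":[0,0,0],"twist":0}
  ],
  "grip": 1
}}

```text
time: 30.3
ee_pos: [0.5174, 0.3928, 0.01]
eef_rot: [-0.689, 0.159, -0.16, 0.689]
ft_force: [3.3, -0.8, 1.5]
width: 0.0269
```

Call:
{"api": "jog_arm", "payload": {
  "commands": [
    {"translation":[0,0,5],"twist":0},
    {"translation":[0,0,10],"twist":0},
    {"translation":[0,0,20],"twist":0},
    {"translation":[0,0,30],"twist":0},
    {"translation":[0,0,30],"twist":0},
    {"translation":[0,0,20],"twist":0},
    {"translation":[0,0,5],"twist":0},
    {"translation":[0,0,0],"twist":0},
    {"translation":[0,0,0],"twist":0}
  ]
}}

```text
time: 31.2
ee_pos: [0.5163, 0.3927, 0.1287]
eef_rot: [0.689, -0.159, 0.159, -0.689]
ft_force: [0.3, -0.6, -0.5]
width: 0.0271
```

```bash
python3 - <<'E'
from h import *
w=camera("wrist");cv2.imwrite("pics/w11.png",w["img"][:,:,::-1])
r=read_state();print(r["time"],r["width"],np.round(r["ee_pos"],4))
print((np.array([.4617,-.1164])-r["ee_pos"][:2])*1000)
E
```

```text
31.25 0.02677167511048261 [0.5163 0.3925 0.1285]
[ -54.57290942 -508.92199484]
```

View pics/w11.png

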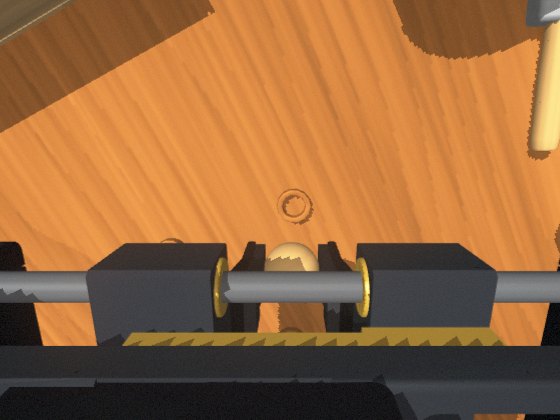

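Call:
{"api": "jog_arm", "payload": {
  "commands": [
    {"translation":[-2,-12,0],"twist":0},
    {"translation":[-2,-22,0],"twist":0},
    {"translation":[-3,-29,0],"twist":0},
    {"translation":[-3,-29,0],"twist":0},
    {"translation":[-3,-29,0],"twist":0},
    {"translation":[-3,-29,0],"twist":0},
    {"translation":[-3,-29,0],"twist":0},
    {"translation":[-3,-29,0],"twist":0},
    {"translation":[-3,-29,0],"twist":0},
    {"translation":[-3,-29,0],"twist":0},
    {"translation":[-3,-29,0],"twist":0},
    {"translation":[-3,-29,0],"twist":0},
    {"translation":[-3,-29,0],"twist":0},
    {"translation":[-3,-29,0],"twist":0},
    {"translation":[-3,-29,0],"twist":0},
    {"translation":[-3,-29,0],"twist":0},
    {"translation":[-3,-29,0],"twist":0},
    {"translation":[-3,-22,0],"twist":0},
    {"translation":[-2,-12,0],"twist":0},
    {"translation":[-1,-6,0],"twist":0}
  ]
}}

```text
time: 33.25
ee_pos: [0.461, -0.117, 0.1293]
eef_rot: [0.689, -0.16, 0.16, -0.689]
ft_force: [-0.0, 0.1, 0.5]
width: 0.0268
```

Call:
{"api": "jog_arm", "payload": {
  "commands": [
    {"translation":[0,0,0],"twist":0},
    {"translation":[0,0,0],"twist":0},
    {"translation":[0,0,0],"twist":0}
  ]
}}

```text
time: 33.55
ee_pos: [0.462, -0.1148, 0.1298]
eef_rot: [-0.689, 0.159, -0.159, 0.689]
ft_force: [0.0, 0.1, 0.2]
width: 0.0269
```

```bash
python3 - <<'E'
from h import *
w=camera("wrist");cv2.imwrite("pics/w12.png",w["img"][:,:,::-1])
r=read_state();print(r["time"],r["width"],np.round(r["ee_pos"],4))
for p in([.4617,-.1164,.03],):print(proj(w,p).round())
E
```

```text
33.6 0.0270153325892674 [ 0.462  -0.115   0.1298]
[291. 212.]
```

View pics/w12.png

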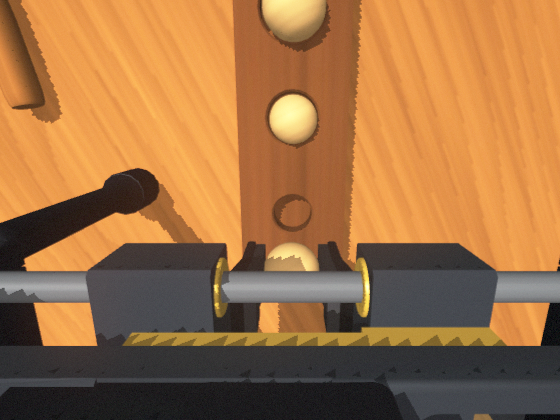

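```bash
python3 - <<'E'
from h import *
w=camera("wrist");t=camera("top");s=camera("scene")
R0=np.array([[.9,-.437],[.437,.9]])
for n,b in(("wrist foot",onz(w,133,192,.016)),("scene foot",onz(s,281,175,.01))):
    print(n,b.round(3),"in jaw frame mm",((R0@(b[:2]-[.4617,-.1164]))*1000).round())
cv2.imwrite("pics/t12.png",cv2.resize(t["img"][170:310,230:430,::-1],None,fx=4,fy=4,interpolation=2))
cv2.imwrite("pics/s12.png",s["img"][:,:,::-1])
E
```

```text
wrist foot [ 0.348 -0.046  0.016] in jaw frame mm [-133.   14.]
scene foot [ 0.346 -0.041  0.01 ] in jaw frame mm [-137.   17.]
```

View pics/s12.png

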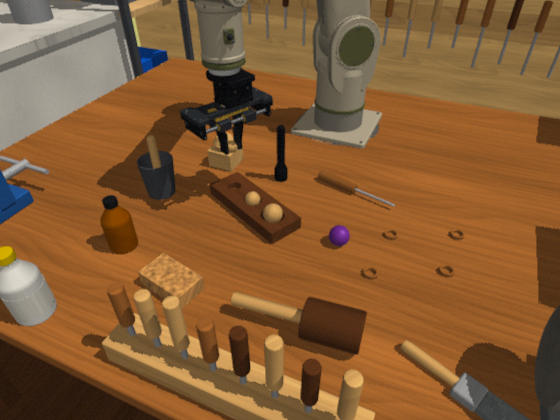

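Call:
{"api": "jog_arm", "payload": {
  "commands": [
    {"translation":[0,-1,-10],"twist":0},
    {"translation":[0,0,-20],"twist":0},
    {"translation":[0,0,-25],"twist":0},
    {"translation":[0,0,-17],"twist":0},
    {"translation":[0,0,-12],"twist":0},
    {"translation":[0,0,-8],"twist":0},
    {"translation":[0,0,-4],"twist":0},
    {"translation":[0,0,0],"twist":0},
    {"translation":[0,0,0],"twist":0},
    {"translation":[0,0,0],"twist":0}
  ]
}}

```text
time: 34.75
ee_pos: [0.4623, -0.1171, 0.0344]
eef_rot: [0.689, -0.159, 0.16, -0.689]
ft_force: [0.1, -0.7, -0.4]
width: 0.0267
```

Call:
{"api": "jog_arm", "payload": {
  "commands": [
    {"translation":[-0.5,0,-1],"twist":0},
    {"translation":[0,0,0],"twist":0},
    {"translation":[0,0,0],"twist":0}
  ]
}}

```text
time: 35.05
ee_pos: [0.4613, -0.1171, 0.0329]
eef_rot: [0.689, -0.159, 0.159, -0.689]
ft_force: [0.2, 0.3, 0.6]
width: 0.0271
```

Call:
{"api": "jog_arm", "payload": {
  "commands": [
    {"translation":[0,0,0],"twist":0},
    {"translation":[0,0,0],"twist":0},
    {"translation":[0,0,0],"twist":0},
    {"translation":[0,0,0],"twist":0},
    {"translation":[0,0,0],"twist":0}
  ],
  "grip": 0.45
}}

```text
time: 35.55
ee_pos: [0.4613, -0.117, 0.0328]
eef_rot: [0.689, -0.159, 0.159, -0.689]
ft_force: [0.4, 0.2, 0.3]
width: 0.0468
```

Call:
{"api": "jog_arm", "payload": {
  "commands": [
    {"translation":[0,0,10],"twist":0},
    {"translation":[0,0,25],"twist":0},
    {"translation":[0,0,25],"twist":0},
    {"translation":[0,0,25],"twist":0},
    {"translation":[0,0,25],"twist":0},
    {"translation":[0,0,25],"twist":0},
    {"translation":[0,0,10],"twist":0},
    {"translation":[0,0,0],"twist":0}
  ]
}}

```text
time: 36.35
ee_pos: [0.4621, -0.1171, 0.1792]
eef_rot: [0.689, -0.158, 0.16, -0.689]
ft_force: [0.7, -0.0, -0.8]
width: 0.0476
```

```bash
python3 - <<'E'
from h import *
s=camera("scene");cv2.imwrite("pics/s13.png",cv2.resize(s["img"][120:300,130:370,::-1],None,fx=3,fy=3,interpolation=2))
w=camera("wrist");cv2.imwrite("pics/w13.png",w["img"][:,:,::-1])
r=read_state();print(r["time"],r["width"],np.round(r["ee_pos"],4))
for n,p in(("S",[.4617,-.1164,.028]),("M",[.4945,-.049,.032]),("L",[.5273,.0184,.036])):print(n,proj(w,p).round(),proj(s,p).round(1))
E
```

```text
36.45 0.04798618742164247 [ 0.4609 -0.117   0.177 ]
S [291. 196.] [233.8 186.2]
M [291. 114.] [252.4 199.1]
L [290.  19.] [273.  213.4]
```

View pics/s13.png

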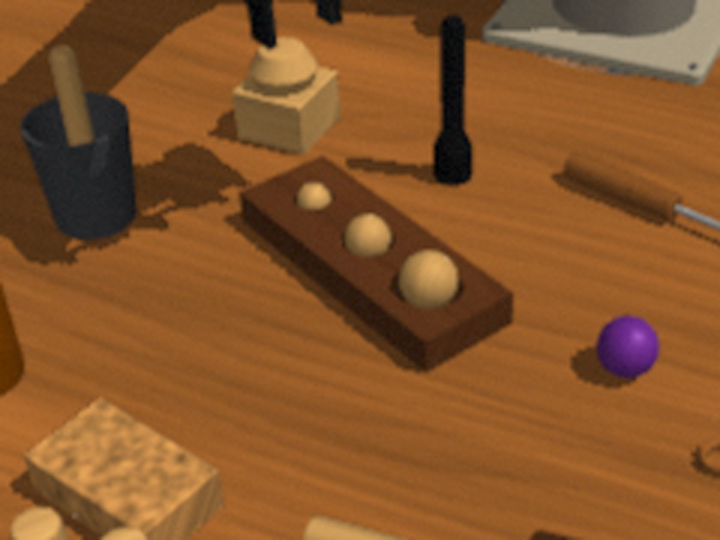

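View pics/w13.png

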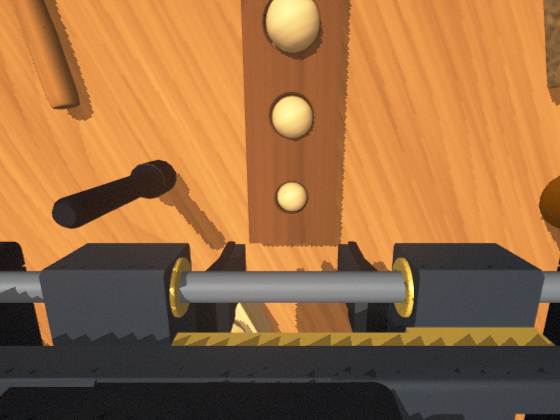

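```bash
python3 - <<'E'
from bench import *
print(close_job())
E
```

```text
the job is handed in; nothing more can be done
None
```

I handed the job in at about 36.5 s. The sanding stick stands head down in the steel cup, and each of the three balls sits in the pocket of its own size.

- **Stick and cup:** the last scene picture shows the cup upright where it was, with the stick inside leaning slightly. I did not measure the stick's foot height or lean in numbers.
- **Balls:** the last scene and wrist views show all three sunk in their pockets. In the wrist view their centres fell within about 3 pixels (2–3 mm) of where I expected them fully home.
- **Other things:** the black stick, the purple ball and the block, gouge and cork looked unmoved in the last pictures. The bottle and mallet were only partly in view there, but looked unmoved in the full scene picture before the last drop.
- **Robot:** the gripper is open and clear, about 18 cm above the bench. The force readings I got at the end of each move stayed under 4 N.
- **Disagreement:** in the wrist camera the balls sat about 2 pixels off where the top and scene cameras put them. That is within the calibration tolerance, and it affected no grasp or drop. No check failed.

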